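# Sort the foam wheels by diameter on the pit table

## Task

Line up the four loose foam-tyred wheels on the board's row of white marks in order of diameter, the smallest on the mark beside the red end block and the largest at the far end: each one flat, rim disc up, and centred on its own mark. Leave the glue bottle standing where it is.

Things in the scene. Friction and masses are not known exactly. Their poses are not given: they have to be found in the camera images.
- wheel_white: model-car wheel with a black foam tyre and a white rim disc on its upper face: 40 mm in diameter, 30 mm high as it lies flat on the table; loose, 20 to 75 g. Origin: centre of its underside; z up; its yaw means nothing (it is round).
- wheel_yellow: model-car wheel with a black foam tyre and a yellow rim disc on its upper face: 47 mm in diameter, 30 mm high as it lies flat on the table; loose, 20 to 75 g. Origin: centre of its underside; z up; its yaw means nothing (it is round).
- wheel_blue: model-car wheel with a black foam tyre and a blue rim disc on its upper face: 54 mm in diameter, 30 mm high as it lies flat on the table; loose, 20 to 75 g. Origin: centre of its underside; z up; its yaw means nothing (it is round).
- wheel_green: model-car wheel with a black foam tyre and a green rim disc on its upper face: 61 mm in diameter, 30 mm high as it lies flat on the table; loose, 20 to 75 g. Origin: centre of its underside; z up; its yaw means nothing (it is round).
- mark_a: white disc 70 mm across, 3 mm high with a black dot at its centre, fixed on the sorting board (one end mark of the row). The four lie in a straight row in the order a, b, c, d, 82 mm apart, along the middle of a plywood board 90 x 430 x 6 mm fixed to the table. Origin: centre of the disc's underside, 6 mm above the table (its top is 9 mm above the table); y runs along the row from d towards a, x across it.
- mark_b: white disc 70 mm across, 3 mm high with a black dot at its centre, fixed on the sorting board (between mark_a and mark_c). The four lie in a straight row in the order a, b, c, d, 82 mm apart, along the middle of a plywood board 90 x 430 x 6 mm fixed to the table. Origin: centre of the disc's underside, 6 mm above the table (its top is 9 mm above the table); y runs along the row from d towards a, x across it.
- mark_c: white disc 70 mm across, 3 mm high with a black dot at its centre, fixed on the sorting board (between mark_b and mark_d). The four lie in a straight row in the order a, b, c, d, 82 mm apart, along the middle of a plywood board 90 x 430 x 6 mm fixed to the table. Origin: centre of the disc's underside, 6 mm above the table (its top is 9 mm above the table); y runs along the row from d towards a, x across it.
- mark_d: white disc 70 mm across, 3 mm high with a black dot at its centre, fixed on the sorting board (the other end mark of the row). The four lie in a straight row in the order a, b, c, d, 82 mm apart, along the middle of a plywood board 90 x 430 x 6 mm fixed to the table. Origin: centre of the disc's underside, 6 mm above the table (its top is 9 mm above the table); y runs along the row from d towards a, x across it.
- red_stop: red end block 60 x 20 mm, 14 mm high, fixed on the board in line with the marks, 71 mm beyond the last mark at one end, either mark_a's or mark_d's (a grey block of the same size is at the other end). It tells at which end the row begins. Origin: centre of its underside, 6 mm above the table.
- glue: white glue bottle with an orange cap, 32 mm in diameter, 85 mm tall, standing loose to the left (+y) of the work; a bystander. Origin: centre of its underside.
There are look-alikes about, which are no part of the job. Leave any pink look-alike of the wheel_white alone.

How it is judged:
By the outcome, as a careful person would: the job done as asked, in the order asked, and still so for the second after the job is handed in, with the robot touching nothing.
It also fails if it takes over 112 s, if anything falls off the work surface, if the arm or the gripper's body presses on something with over 40 N, if the wrist force passes 120 N, or if a joint passes its speed limit or range.

## Robot

A 6-joint arm with a two-finger parallel gripper is mounted at the origin on the work surface. World frame = base frame: x ahead of the robot, y to its left, z up, the work surface at z = 0. Lengths are in m, angles in degrees, forces in N, time in s.
With the tool pointing down it reaches from about 0.4 to 0.825 m from the base axis. Payload 7 kg.
Tool frame: the origin (TCP) lies at the centre of the arm's flange, where the gripper is bolted on; the fingertips stand 178 mm ahead of it and the grasp point (between the pads) lies 159 mm ahead of it (tip_reach is the distance from the TCP to the fingertips, in m); z points along the fingers, y is the line along which they close (so a half turn about z gives the same grasp; the last joint's range is limited). The gripper opens to 88 mm and grips with 3 to 60 N. Pads are 19 mm wide; open, the fingers measure 130 mm over their backs; the gripper's body (78 mm by 193 mm) begins 47 mm behind the grasp point.
Start: joints at [-54.826, 20.546, 0.682, 0, -70.136, -16.507], TCP at [0.216, -0.639, 0.405] pointing down, gripper open.
Joint ranges: [-176.03, 176.03], [-82.01, 121.73], [-58.28, 71.71], [-173.87, 95.51], [-174.79, -0.11], [-173.66, 173.66]. Speed limits (degrees/s): [136.94, 136.94, 172.46, 180, 180, 180].

## Interface

Orientations are given as [roll, pitch, yaw] about the fixed x, y, z axes, in that order (R = Rz(yaw) Ry(pitch) Rx(roll)).
In Python, from plant import * gives the robot as it stands.
- The arm moves only by the shell command python3 -m handwheel 'ROWS'. ROWS is JSON, a list of rows, each a list of 7 numbers: the opening, from -1 (shut) to 1 (fully open), then the shift along the tool's x, y, z as a fraction of full scale, then the turn, a rotation vector about the tool's x, y, z as a fraction of full scale. A call has 1 to 5 rows; each row shifts and turns the commanded pose from where the row before left it, along the tool's axes as they then stand; what a row does not reach is not made up. Full scale, the value 1, is 0.025 m for a shift and 6 degrees for a turn. A row lasts 1/8 s, in which the tool goes at most 62.5 mm and 10.7 degrees, less where a joint would pass 70% of its speed; a pose out of reach is approached as far as the arm can. A call with a number of a shift or a turn outside -1 to 1 is refused whole. A call with a gripper value outside its range is refused whole. The fingers move at their own pace and stop on an object; the grip force is fixed at half the most. Time passes only in rows, so rows that do not move let the fingers close. It gives the time, the measured TCP pose, the force, the opening and the grip force at its end, in the units of the state.
- get_obs(): the state, without advancing time (a new reading comes with each control period).
- snapshot(name): name is "scene" or "top" or "wrist"; returns a dict with "color" (400x640x3 uint8, red, green, blue), "fx", "fy", "cx", "cy" (pixels), "R" (3x3) and "t" (3): a world point X has camera coordinates R X + t; the wrist camera has in their place "tool_from_camera" (4x4, takes a point from camera to tool coordinates, whose origin is the TCP and whose axes are the flange's). Camera axes: x right, y down, z forward; pixel columns grow to the right and rows downward; lengths in m; the calibration is good to about 2 mm. A picture is of the moment at which its call begins: read the wrist's pose just before it. There is no depth.
- close_job(): hands the job in; it is judged then, once.
The state is a dict: "clock": time; "joint_pos": joint angles; "qvel": joint speeds; "tau": joint torques, N m; "tool_pos": TCP position; "orientation": TCP orientation; "force": force on the tool from outside, world axes, zero at the start; "moment": the same for the moment, N m; "opening": finger opening in m; "gripper_force": force on a finger pad.
Only numpy, scipy, OpenCV 4.12 (cv2) and the standard library are available. Lean on these libraries where they do the work, as an engineer would, in place of code of your own. Each camera call takes 0.05 s, during which the arm holds its last target. There are 200 camera calls.

## Working session

There is one attempt and no reset: what is moved stays moved. The work goes in short steps, Python scripts to look and compute and a shell command to move; the robot and the scene stay as the last step left them, time stands still between calls to the robot, and variables do not carry over. Pictures are saved under pics/ and viewed, at most 14 in all, crops included, and the job is handed in when it is done.

```bash
mkdir -p pics; ls; python3 - <<'E'
from plant import *
import cv2
for n in("top","scene"):
    s=snapshot(n); cv2.imwrite(f"pics/{n}0.png",s["color"][:,:,::-1]); print(n,s["fx"],s["cx"],s["cy"],s["R"],s["t"])
print(get_obs())
E
```

```text
pics
top 436.9236295181472 323.6530289603528 190.60282654125842 [[ 0.01470538 -0.99986834 -0.00685933]
 [-0.97970545 -0.01303667 -0.20001819]
 [ 0.19990244  0.00966147 -0.97976817]] [0.06774178 0.55967163 0.98052238]
scene 454.96625653506777 316.31703978426106 203.27134365132108 [[-0.41766833  0.90859872  0.00123474]
 [ 0.75543351  0.34801517 -0.55516273]
 [-0.50484986 -0.23094112 -0.83174084]] [ 0.16033628 -0.42629631  1.33569967]
{'clock': 0.1, 'joint_pos': array([-5.48270093e+01,  2.05898452e+01,  6.39541210e-01, -1.51548835e-02,
       -7.01348093e+01, -1.65065937e+01]), 'qvel': array([-0.07930213, -0.08853054,  0.10593243,  0.12312156,  0.06917578,
       -0.02128025]), 'tau': array([-1.18828135e-03, -5.84165204e+01,  2.93754208e+01,  7.01563686e+00,
        1.01651932e-02, -5.41978920e-05]), 'tool_pos': array([ 0.21598143, -0.63935237,  0.40379984]), 'orientation': array([ 1.79914346e+02, -1.05247171e-02, -1.61338755e+02]), 'force': array([ 0.22921626,  0.69657231, -0.12096187]), 'moment': array([ 0.01961018, -0.00690905,  0.00071352]), 'gripper_force': 0.0, 'opening': 0.08790854598679092}
```

View pics/top0.png

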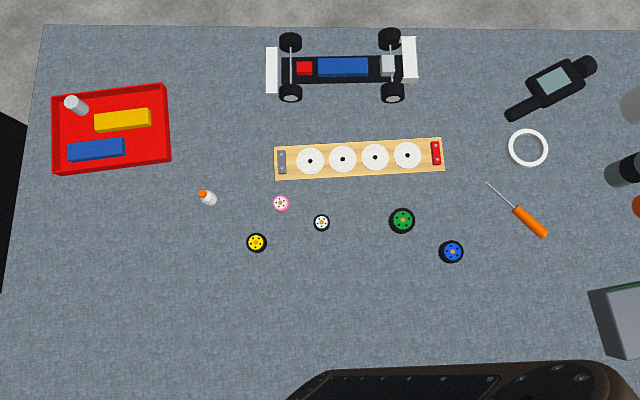

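View pics/scene0.png

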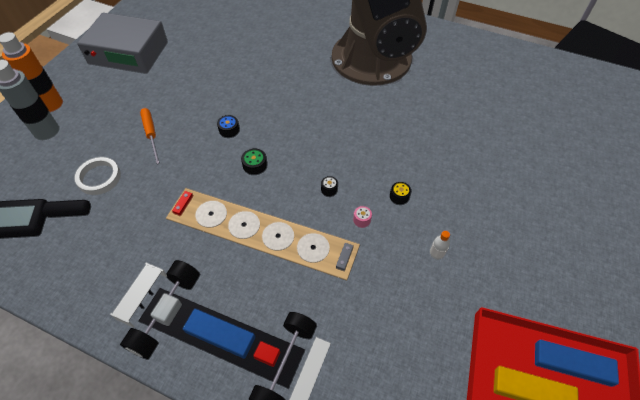

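Top view: candidates for wheel_white are (321,223), with a white rim and black tyre, and (280,203), which is pink. The one at (321,223) fits. The red stop is at (436,153), so the row begins at the mark at (407,155). The other wheels are yellow (256,242), green (402,220) and blue (451,251). The glue bottle is at (207,197). The scene view agrees. Next I measure and take a confirming crop.

```bash
cat > h.py <<'E'
from plant import *
import cv2, numpy as np
def ray(s,u,v,z,T=None):
    d=np.array([(u-s["cx"])/s["fx"],(v-s["cy"])/s["fy"],1.])
    if T is None: R,t=s["R"],s["t"]; o=-R.T@t; d=R.T@d
    else: o=T[:3,3]; d=T[:3,:3]@d
    return o+d*(z-o[2])/d[2]
def cen(img,u,v,r,f):
    """centroid of mask f(hsv) within r of (u,v)"""
    m=f(cv2.cvtColor(img,cv2.COLOR_RGB2HSV).astype(int)).astype(np.uint8)
    k=np.zeros_like(m); cv2.circle(k,(int(u),int(v)),r,1,-1)
    p=cv2.findNonZero(m*k)
    if p is None: return None,0
    h=cv2.convexHull(p); M=cv2.moments(h)
    return (M["m10"]/M["m00"],M["m01"]/M["m00"]),M["m00"]
hue=lambda a,b:(lambda h:(h[...,0]>=a)&(h[...,0]<=b)&(h[...,1]>120)&(h[...,2]>60))
white=lambda h:(h[...,1]<50)&(h[...,2]>150)
F=dict(white=white,yellow=hue(22,35),blue=hue(105,125),green=hue(45,85))
E
python3 - <<'E'
from h import *
P={"top":dict(white=(321,223,11),yellow=(256,242,13),blue=(451,251,15),green=(402,220,16),m0=(407,155,17),m1=(375,157,17),m2=(342,159,17),m3=(310,161,17)),
"scene":dict(white=(329,184,9),yellow=(401,190,13),blue=(228,123,14),green=(254,158,14),m0=(211,213,18),m1=(243,224,18),m2=(278,236,18),m3=(313,247,18))}
for n in P:
    s=snapshot(n)
    for k,(u,v,r) in P[n].items():
        c,a=cen(s["color"],u,v,r,F.get(k,white)); z=.009 if k[0]=='m' else .03
        print(n,k,np.round(c,1),a,np.round(ray(s,*c,z)*1e3,1) )
    if n=="top": cv2.imwrite("pics/c1.png",cv2.resize(s["color"][190:265,240:340,::-1],None,fx=6,fy=6,interpolation=2))
T=s=snapshot("wrist"); print(s["fx"],s["cx"],s["cy"],s["tool_from_camera"]); cv2.imwrite("pics/w0.png",s["color"][:,:,::-1])
E
```

```text
top white [320.7 222.5] 292.5 [486.   81.7  30. ]
top yellow [255.4 242. ] 169.0 [437.1 236.7  30. ]
top blue [452.4 251.2] 231.5 [ 421.9 -230.6   30. ]
top green [402.2 219.7] 264.5 [ 495.3 -113.9   30. ]
top m0 [406.9 155. ] 562.0 [ 662.9 -132.6    9. ]
top m1 [374.5 156.9] 557.5 [656.8 -51.    9. ]
top m2 [342.2 158.8] 552.5 [650.8  30.6   9. ]
top m3 [309.8 160.7] 557.5 [644.8 112.2   9. ]
scene white [329.3 182.4] 80.5 [486.   79.9  30. ]
scene yellow [400.6 189. ] 153.5 [435.1 234.8  30. ]
scene blue [227.  121.8] 152.0 [ 420.2 -232.3   30. ]
scene green [253.2 157.1] 209.0 [ 493.5 -115.9   30. ]
scene m0 [210.6 213.5] 616.5 [ 663.  -133.7    9. ]
scene m1 [243.6 224.5] 656.0 [657.  -51.9   9. ]
scene m2 [277.6 235.7] 675.5 [650.9  29.8   9. ]
scene m3 [312.7 247.2] 708.0 [644.7 111.3   9. ]
305.50392972861044 315.05730779158364 201.57194871247964 [[ 6.22797088e-04 -9.62291122e-01 -2.72020971e-01  7.50295999e-02]
 [ 9.99999608e-01  7.70520593e-04 -4.36246812e-04  8.56861307e-04]
 [ 6.29394194e-04 -2.72020592e-01  9.62291225e-01  1.92205994e-02]
 [ 0.00000000e+00  0.00000000e+00  0.00000000e+00  1.00000000e+00]]
```

View pics/c1.png

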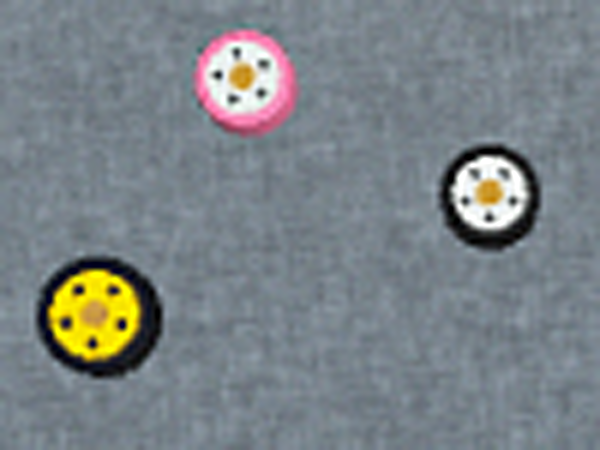

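Confirmed: the black-tyred wheel with a white rim (crop 490,195) is wheel_white, and the pink-tyred one stays where it is. White goes to m0 (663,-133), then yellow to m1, blue to m2 and green to m3. The marks come out 82 mm apart, as they should, and the board yaw is about 4.2°. I'll turn so the fingers close across the row: tool yaw -85.8, which is -75.5° of world turn.

```bash
cat >> h.py <<'E'
from scipy.spatial.transform import Rotation as Ro
G=dict(white=(.663,-.133),yellow=(.657,-.0513),blue=(.651,.0302),green=(.6448,.1118))
def pose():
    o=get_obs(); T=np.eye(4); T[:3,:3]=Ro.from_euler("xyz",o["orientation"],degrees=True).as_matrix(); T[:3,3]=o["tool_pos"]; return T,o
def go(x,y,tipz,yaw=-85.8):
    "total shift, in row units, from the measured pose to tip target"
    T,o=pose(); d=T[:3,:3].T@(np.array([x,y,tipz+.178])-T[:3,3])/.025
    W=Ro.from_euler("xyz",[180,0,yaw],degrees=True).as_matrix()
    r=Ro.from_matrix(T[:3,:3].T@W).as_rotvec(degrees=True)/6
    print("t %.2f"%o["clock"],"tip",np.round((T[:3,3]-[0,0,.178])*1e3,1),"shift",np.round(d,2),"turn",np.round(r,2),"open",round(o["opening"]*1e3,1))
def wr(c,z,name=None,sat=None,reg=None):
    "wheel rim position via wrist camera: largest blob of colour (opt. nearest to reg xy)"
    T,_=pose(); s=snapshot("wrist"); im=s["color"]; C=T@s["tool_from_camera"]
    m=F[c](cv2.cvtColor(im,cv2.COLOR_RGB2HSV).astype(int)).astype(np.uint8)
    m=cv2.morphologyEx(m,cv2.MORPH_CLOSE,np.ones((9,9),np.uint8)); m=cv2.morphologyEx(m,cv2.MORPH_OPEN,np.ones((3,3),np.uint8))
    if name: cv2.imwrite(f"pics/{name}.png",im[:,:,::-1])
    for q in cv2.findContours(m,cv2.RETR_EXTERNAL,cv2.CHAIN_APPROX_NONE)[0]:
        if cv2.contourArea(q)<300: continue
        h=cv2.convexHull(q)[:,0].astype(float); P=np.array([ray(s,u,v,z,C)[:2] for u,v in h],np.float32)
        M=cv2.moments(P*1000); w=P.max(0)-P.min(0); b=h.min(0),h.max(0)
        print(c,"centre",np.round([M["m10"]/M["m00"],M["m01"]/M["m00"]],1),"size",np.round(w*1e3,1),"px",b[0].astype(int),b[1].astype(int))
E
H="python3 -m handwheel"
$H '[[1,0,0,0,0,0,-1],[1,0,0,0,0,0,-1],[1,0,0,0,0,0,-1],[1,0,0,0,0,0,-1],[1,0,0,0,0,0,-1]]'
$H '[[1,0,0,0,0,0,-1],[1,0,0,0,0,0,-1],[1,0,0,0,0,0,-1],[1,0,0,0,0,0,-1],[1,0,0,0,0,0,-1]]'
$H '[[1,0,0,0,0,0,-1],[1,0,0,0,0,0,-1],[1,0,0,0,0,0,-0.58],[1,0,0,0,0,0,0]]'
python3 -c "
from h import *
go(.421,-.2315,.11)"
```

```text
clock: 0.88
tool_pos: [0.216, -0.6394, 0.4045]
orientation: [180.0, 0.0, -131.1]
force: [0.3, -1.0, 0.0]
opening: 0.0877
gripper_force: 0.0
clock: 1.5
tool_pos: [0.216, -0.6394, 0.4045]
orientation: [180.0, 0.0, -101.1]
force: [0.2, 1.1, -0.3]
opening: 0.0874
gripper_force: 0.0
clock: 2.0
tool_pos: [0.216, -0.6395, 0.4045]
orientation: [180.0, 0.0, -85.9]
force: [0.0, 0.2, 0.5]
opening: 0.0877
gripper_force: 0.0
t 2.00 tip [ 216.  -639.5  226.5] shift [-15.69  -9.35   4.66] turn [ 0.    0.   -0.01] open 87.7
```

```bash
H="python3 -m handwheel"
$H '[[1,-0.98,-0.58,0.3,0,0,0],[1,-0.98,-0.58,0.3,0,0,0],[1,-0.98,-0.58,0.3,0,0,0],[1,-0.98,-0.58,0.3,0,0,0],[1,-0.98,-0.58,0.3,0,0,0]]' >/dev/null
$H '[[1,-0.98,-0.58,0.3,0,0,0],[1,-0.98,-0.58,0.3,0,0,0],[1,-0.98,-0.58,0.3,0,0,0],[1,-0.98,-0.58,0.3,0,0,0],[1,-0.98,-0.58,0.3,0,0,0]]' >/dev/null
$H '[[1,-0.98,-0.58,0.3,0,0,0],[1,-0.98,-0.58,0.3,0,0,0],[1,-0.98,-0.58,0.3,0,0,0],[1,-0.98,-0.58,0.3,0,0,0],[1,-0.98,-0.58,0.3,0,0,0]]' >/dev/null
$H '[[1,-0.98,-0.58,0.3,0,0,0],[1,0,0,0,0,0,0],[1,0,0,0,0,0,0]]'
python3 -c "
from h import *
go(.421,-.2315,.11); wr('blue',.03,'w1')"
```

```text
clock: 4.25
tool_pos: [0.4191, -0.2318, 0.2848]
orientation: [-180.0, -0.0, -85.9]
force: [0.6, 0.7, 0.4]
opening: 0.0875
gripper_force: 0.0
t 4.25 tip [ 419.1 -231.8  106.8] shift [-0.01 -0.08 -0.13] turn [-0.   -0.   -0.01] open 87.5
blue centre [ 419.7 -230.6] size [40.7 40.3] px [287 187] [337 234]
```

View pics/w1.png

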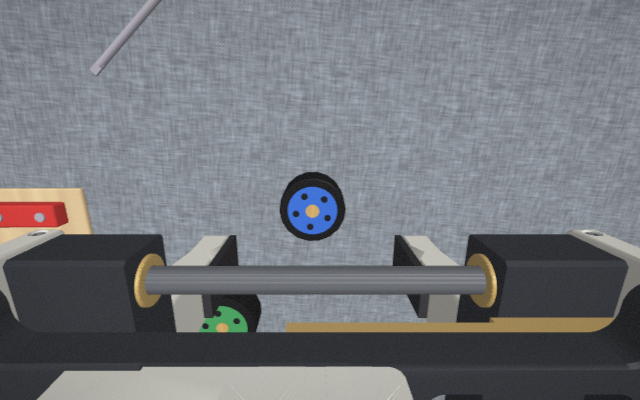

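The wrist view shows the blue wheel at px (312,210), midway between the fingers. Its centre is (420,-231), which agrees with the top and scene views. Descend and grip.

```bash
H="python3 -m handwheel"
$H '[[1,0,-0.04,0.8,0,0,0],[1,0,0,0.8,0,0,0],[1,0,0,0.8,0,0,0],[1,0,0,0.8,0,0,0],[1,0,0,0.8,0,0,0]]'
$H '[[-1,0,0,0,0,0,0],[-1,0,0,0,0,0,0],[-1,0,0,0,0,0,0],[-1,0,0,0,0,0,0],[-1,0,0,0,0,0,0]]'
```

```text
clock: 4.92
tool_pos: [0.4199, -0.2324, 0.1843]
orientation: [-180.0, -0.0, -85.9]
force: [-1.0, 0.2, -0.3]
opening: 0.0876
gripper_force: 0.0
clock: 5.55
tool_pos: [0.4203, -0.2317, 0.1853]
orientation: [-179.9, -0.0, -85.8]
force: [-1.5, -0.5, 6.6]
opening: 0.0534
gripper_force: 30.0
```

```bash
H="python3 -m handwheel"
$H '[[-1,0,0,-0.8,0,0,0],[-1,0,0,-0.8,0,0,0],[-1,0,0,-0.8,0,0,0],[-1,0,0,-0.6,0,0,0],[-1,0,0,0,0,0,0]]'
python3 -c "
from h import *
go(*G['blue'],.08)"
```

```text
clock: 6.18
tool_pos: [0.4203, -0.2316, 0.2606]
orientation: [-179.9, -0.0, -85.8]
force: [0.3, -0.7, -0.2]
opening: 0.0537
gripper_force: 30.0
t 6.17 tip [ 420.3 -231.6   82.6] shift [-9.78 -9.96  0.12] turn [-0.02 -0.   -0.01] open 53.7
```

```bash
H="python3 -m handwheel"
$H '[[-1,-0.9,-0.9,0,0,0,0],[-1,-0.9,-0.9,0,0,0,0],[-1,-0.9,-0.9,0,0,0,0],[-1,-0.9,-0.9,0,0,0,0],[-1,-0.9,-0.9,0,0,0,0]]' >/dev/null
$H '[[-1,-0.9,-0.9,0,0,0,0],[-1,-0.9,-0.9,0,0,0,0],[-1,-0.9,-0.9,0,0,0,0],[-1,-0.9,-0.9,0,0,0,0],[-1,-0.9,-0.9,0,0,0,0]]' >/dev/null
$H '[[-1,-0.78,-0.96,0,0,0,0],[-1,0,0,0,0,0,0],[-1,0,0,0,0,0,0]]'
python3 -c "
from h import *
go(*G['blue'],.017); wr('blue',.105)"
```

```text
clock: 7.8
tool_pos: [0.6501, 0.03, 0.2583]
orientation: [179.9, -0.0, -85.9]
force: [1.0, -0.5, 0.1]
opening: 0.0532
gripper_force: 30.0
t 7.80 tip [650.1  30.   80.3] shift [-0.   -0.04  2.53] turn [ 0.02 -0.   -0.01] open 53.2
blue centre [646.7  45.6] size [29.5  8.7] px [286 294] [345 307]
blue centre [648.7  19.7] size [38.7 17.7] px [275 234] [355 265]
blue centre [788.8   3.2] size [14.  57.5] px [  0 118] [ 27 242]
```

```bash
H="python3 -m handwheel"
$H '[[-1,0,-0.04,0.8,0,0,0],[-1,0,0,0.8,0,0,0],[-1,0,0,0.8,0,0,0],[-1,0,0,0.15,0,0,0],[-1,0,0,0,0,0,0]]'
$H '[[1,0,0,0,0,0,0],[1,0,0,0,0,0,0],[1,0,0,0,0,0,0],[1,0,0,-0.5,0,0,0],[1,0,0,-1,0,0,0]]'
$H '[[1,0,0,-0.5,0,0,0],[1,0,0,-1,0,0,0],[1,0,0,0,0,0,0]]'
python3 -c "
from h import *
go(.494,-.1145,.08); wr('blue',.039,'w2'); wr('white',.009)
for n,a in (('top',(342,153,14)),('scene',(276,229,12))):
    s=snapshot(n); c,A=cen(s['color'],*a,F['blue']); print(n,c,A,np.round(ray(s,*c,.039)*1e3,1))
"
```

```text
clock: 8.48
tool_pos: [0.6516, 0.0299, 0.1962]
orientation: [180.0, -0.0, -85.9]
force: [-0.6, -0.1, -0.3]
opening: 0.0535
gripper_force: 30.0
clock: 9.1
tool_pos: [0.6514, 0.0302, 0.2336]
orientation: [179.9, -0.0, -85.9]
force: [-0.2, 0.1, -0.0]
opening: 0.0868
gripper_force: 0.0
clock: 9.48
tool_pos: [0.6524, 0.0305, 0.2735]
orientation: [-179.8, 0.0, -85.8]
force: [0.7, -0.8, -0.3]
opening: 0.0876
gripper_force: 0.0
t 9.47 tip [652.4  30.5  95.5] shift [5.32 6.74 0.59] turn [-0.04  0.01 -0.01] open 87.6
blue centre [650.1  31.1] size [40.6 40.4] px [290 192] [344 243]
blue centre [865.8  20. ] size [ 41.2 102.5] px [  0 105] [ 51 242]
white centre [721.3 221.4] size [377.3  66.1] px [ 39 367] [411 399]
white centre [641.7 127.1] size [69.3 32.2] px [279 295] [355 322]
white centre [391.6  43.5] size [59.1 22. ] px [580 230] [639 257]
white centre [747.3  76.3] size [44.2 35. ] px [175 230] [225 264]
white centre [899.8  80.5] size [53.  29.2] px [  0 230] [ 56 257]
white centre [545.6  58.1] size [52.3 36.4] px [404 225] [459 264]
white centre [560.7   5.9] size [45.  36.4] px [398 164] [457 206]
white centre [648.8  22.4] size [70.3 50. ] px [275 164] [359 225]
white centre [734.2   4.4] size [20.9 18.1] px [201 158] [227 179]
white centre [737.3 -21.4] size [31.2 15.4] px [186 127] [226 146]
white centre [655. -52.] size [70.3 69.8] px [271  52] [363 148]
white centre [ 659.5 -111.1] size [62.9 23.6] px [272   0] [362  34]
top (343.70571827057177, 152.85355648535565) 119.5 [657.6  27.9  39. ]
scene (280.4979919678715, 229.95716198125834) 124.5 [650.2  38.6  39. ]
```

View pics/w2.png

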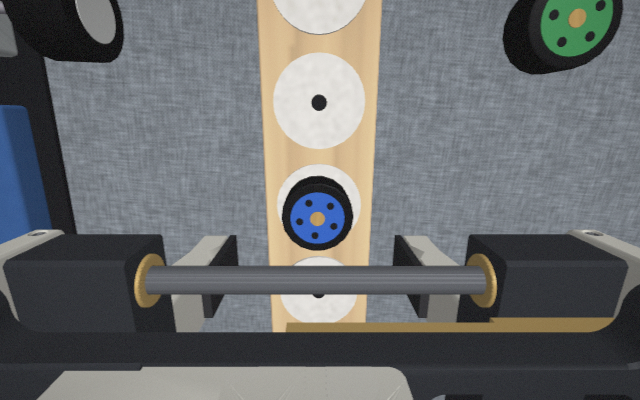

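Blue sits centred on mark c to about 1.5 mm: wheel px (317,219), free mark at px (319,102). Next is green.

```bash
H="python3 -m handwheel"
$H '[[1,0.76,0.96,0,0,0,0],[1,0.76,0.96,0,0,0,0],[1,0.76,0.96,0,0,0,0],[1,0.76,0.96,0,0,0,0],[1,0.76,0.96,0,0,0,0]]' >/dev/null
$H '[[1,0.76,0.96,0,0,0,0],[1,0.76,0.96,0,0,0,0],[1,0,0,0,0,0,0],[1,0,0,0,0,0,0]]'
python3 -c "
from h import *
go(.4943,-.1149,.007); wr('green',.03)"
```

```text
clock: 10.8
tool_pos: [0.4941, -0.1145, 0.2708]
orientation: [-180.0, -0.0, -85.9]
force: [-0.8, 0.1, -0.2]
opening: 0.088
gripper_force: 0.0
t 10.80 tip [ 494.1 -114.5   92.8] shift [ 0.02 -0.01  3.43] turn [-0.   -0.   -0.01] open 88.0
green centre [ 493.1 -114.5] size [44.9 45.1] px [285 186] [343 242]
```

```bash
H="python3 -m handwheel"
$H '[[1,0,0,0.85,0,0,0],[1,0,0,0.85,0,0,0],[1,0,0,0.85,0,0,0],[1,0,0,0.85,0,0,0],[1,0,0,0,0,0,0]]'
$H '[[-1,0,0,0,0,0,0],[-1,0,0,0,0,0,0],[-1,0,0,0,0,0,0],[-1,0,0,0,0,0,0]]'
$H '[[-1,0,0,-0.8,0,0,0],[-1,0,0,-0.8,0,0,0],[-1,0,0,-0.8,0,0,0],[-1,0,0,-0.6,0,0,0],[-1,0,0,0,0,0,0]]'
python3 -c "
from h import *
go(*G['green'],.08)"
```

```text
clock: 11.48
tool_pos: [0.4937, -0.1141, 0.1844]
orientation: [179.8, -0.0, -85.8]
force: [-0.0, 0.5, 0.7]
opening: 0.0876
gripper_force: 0.0
clock: 11.98
tool_pos: [0.494, -0.1145, 0.1866]
orientation: [-179.9, 0.0, -85.8]
force: [-1.2, 1.7, 5.0]
opening: 0.0605
gripper_force: 30.0
clock: 12.6
tool_pos: [0.4941, -0.1145, 0.2619]
orientation: [-179.9, 0.0, -85.9]
force: [0.5, 0.4, -0.6]
opening: 0.0606
gripper_force: 30.0
t 12.60 tip [ 494.1 -114.5   83.9] shift [-8.59 -6.67  0.18] turn [-0.02  0.   -0.01] open 60.6
```

```bash
H="python3 -m handwheel"
$H '[[-1,-0.95,-0.74,0,0,0,0],[-1,-0.95,-0.74,0,0,0,0],[-1,-0.95,-0.74,0,0,0,0],[-1,-0.95,-0.74,0,0,0,0],[-1,-0.95,-0.74,0,0,0,0]]' >/dev/null
$H '[[-1,-0.95,-0.74,0,0,0,0],[-1,-0.95,-0.74,0,0,0,0],[-1,-0.95,-0.74,0,0,0,0],[-1,-0.95,-0.74,0,0,0,0]]' >/dev/null
$H '[[-1,0,0,0,0,0,0],[-1,0,0,0,0,0,0]]'
python3 -c "
from h import *
go(*G['green'],.017)"
```

```text
clock: 13.98
tool_pos: [0.6442, 0.111, 0.2602]
orientation: [179.9, -0.0, -85.8]
force: [0.5, -0.0, -0.6]
opening: 0.0603
gripper_force: 30.0
t 13.97 tip [644.2 111.   82.2] shift [-0.03 -0.03  2.61] turn [ 0.01 -0.   -0.01] open 60.3
```

```bash
H="python3 -m handwheel"
$H '[[-1,-0.03,-0.03,0.8,0,0,0],[-1,0,0,0.8,0,0,0],[-1,0,0,0.8,0,0,0],[-1,0,0,0.17,0,0,0],[-1,0,0,0,0,0,0]]'
$H '[[1,0,0,0,0,0,0],[1,0,0,0,0,0,0],[1,0,0,0,0,0,0],[1,0,0,-0.5,0,0,0],[1,0,0,-1,0,0,0]]'
$H '[[1,0,0,-0.5,0,0,0],[1,0,0,-1,0,0,0],[1,0,0,0,0,0,0]]'
python3 -c "
from h import *
wr('green',.039); go(.486,.081,.09)"
```

```text
clock: 14.6
tool_pos: [0.645, 0.1111, 0.197]
orientation: [180.0, -0.0, -85.9]
force: [0.8, -0.3, -0.1]
opening: 0.0604
gripper_force: 30.0
clock: 15.22
tool_pos: [0.6448, 0.1114, 0.2343]
orientation: [179.9, -0.0, -85.9]
force: [0.5, 0.1, 1.2]
opening: 0.088
gripper_force: 0.0
clock: 15.6
tool_pos: [0.6457, 0.1118, 0.2743]
orientation: [-179.8, 0.1, -85.8]
force: [-0.2, 0.2, -0.2]
opening: 0.0881
gripper_force: 0.0
green centre [643.5 111.2] size [45.2 45.1] px [287 187] [347 244]
t 15.65 tip [645.2 111.6  94.9] shift [0.76 6.44 0.18] turn [-0.02  0.01 -0.01] open 87.8
```

```bash
H="python3 -m handwheel"
$H '[[1,0.11,0.92,0,0,0,0],[1,0.11,0.92,0,0,0,0],[1,0.11,0.92,0,0,0,0],[1,0.11,0.92,0,0,0,0],[1,0.11,0.92,0,0,0,0]]' >/dev/null
$H '[[1,0.11,0.92,0,0,0,0],[1,0.11,0.92,0,0,0,0],[1,0,0,0,0,0,0],[1,0,0,0,0,0,0]]'
python3 -c "
from h import *
go(.486,.081,.008); wr('white',.03,'w3')"
```

```text
clock: 16.77
tool_pos: [0.4862, 0.0808, 0.2716]
orientation: [-180.0, 0.0, -85.8]
force: [-1.2, -0.1, -0.0]
opening: 0.0877
gripper_force: 0.0
t 16.77 tip [486.2  80.8  93.6] shift [-0.01  0.01  3.42] turn [-0.    0.   -0.01] open 87.7
white centre [548.8 248.1] size [344.3  59.6] px [ 39 367] [412 399]
white centre [502.3 169. ] size [205.   48.4] px [172 295] [415 331]
white centre [619.1  88.5] size [52.9 44.4] px [ 96 188] [168 245]
white centre [699.7  84.2] size [ 63.1 101.2] px [  0 131] [ 71 258]
white centre [628.6  26.7] size [51.3 63.9] px [77 81] [155 173]
white centre [374.8 -64.6] size [31.5 12.7] px [480   0] [524  24]
white centre [432.4  32.9] size [372.8 201. ] px [156   0] [639 265]
white centre [643.3 -35.6] size [72.7 39.5] px [28  0] [138  63]
```

View pics/w3.png

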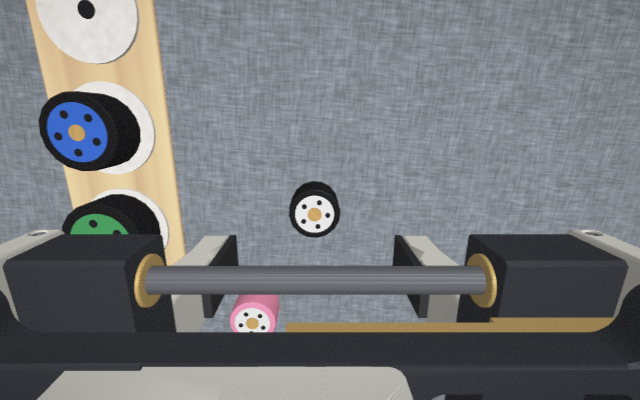

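The white wheel is at px (314,214), the same spot green had when it was centred under the tool. Pink is at (252,320), outside the fingers' path. Grip white.

```bash
H="python3 -m handwheel"
$H '[[1,0,0,0.85,0,0,0],[1,0,0,0.85,0,0,0],[1,0,0,0.85,0,0,0],[1,0,0,0.85,0,0,0],[1,0,0,0,0,0,0]]'
$H '[[-1,0,0,0,0,0,0],[-1,0,0,0,0,0,0],[-1,0,0,0,0,0,0],[-1,0,0,0,0,0,0],[-1,0,0,0,0,0,0]]'
$H '[[-1,0,0,-0.8,0,0,0],[-1,0,0,-0.8,0,0,0],[-1,0,0,-0.8,0,0,0],[-1,0,0,-0.6,0,0,0],[-1,0,0,0,0,0,0]]'
python3 -c "
from h import *
go(*G['white'],.08)"
```

```text
clock: 17.45
tool_pos: [0.4858, 0.0804, 0.1851]
orientation: [179.8, -0.1, -85.9]
force: [0.3, -0.7, 0.5]
opening: 0.0877
gripper_force: 0.0
clock: 18.08
tool_pos: [0.4859, 0.0807, 0.1869]
orientation: [-180.0, 0.0, -85.9]
force: [0.1, -0.9, -0.1]
opening: 0.0431
gripper_force: 0.0
clock: 18.7
tool_pos: [0.4862, 0.0809, 0.2626]
orientation: [-179.9, 0.1, -85.8]
force: [-0.4, -1.1, -0.3]
opening: 0.0394
gripper_force: 30.0
t 18.70 tip [486.2  80.9  84.6] shift [ 9.04 -6.44  0.19] turn [-0.02  0.01 -0.01] open 39.4
```

The lift began before the pads had closed fully, so the wheel may sit low between them. Check from the scene camera.

```bash
python3 -c "
from h import *
s=snapshot('scene'); u,v,w=s['R']@[.486,.081,.09]+s['t']; x=int(u/w*s['fx']+s['cx']); y=int(v/w*s['fy']+s['cy']); print(x,y)
cv2.imwrite('pics/c2.png',cv2.resize(s['color'][y-50:y+50,x-60:x+60,::-1],None,fx=6,fy=6,interpolation=2))
for z in (.07,.075,.08,.085,.0):
  q=s['R']@[.486,.081,z]+s['t'];print(z,(q[0]/q[2]*s['fx']+s['cx']-x+60)*6,(q[1]/q[2]*s['fy']+s['cy']-y+50)*6)
"
```

```text
330 166
0.07 361.4930802218453 335.53552065245674
0.075 361.85422013472635 327.2525559963177
0.08 362.2183485628642 318.9010479159797
0.085 362.585502756354 310.4801420577231
0.0 356.7314316686826 444.7468408749926
```

View pics/c2.png

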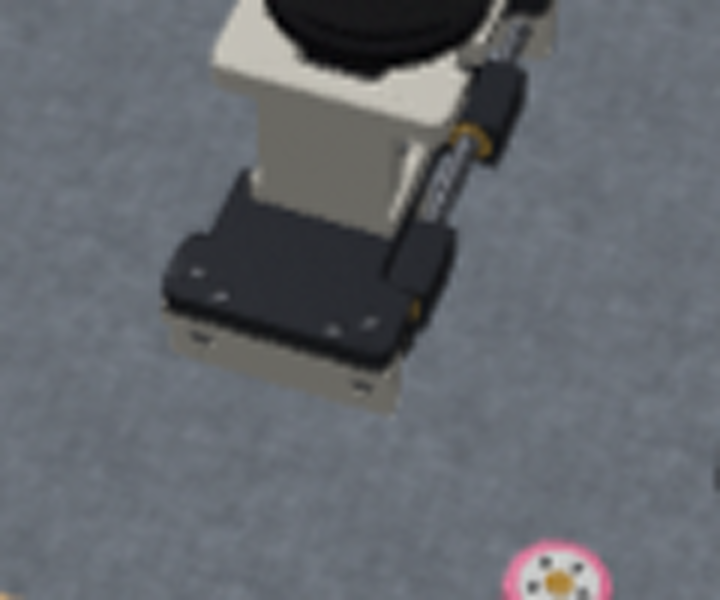

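The fingers hide the wheel in this crop; only pink at (560,580) is visible. The grip itself is good (39.4 mm, 30 N). I'll lower it by feel, in small steps on force.

```bash
H="python3 -m handwheel"
$H '[[-1,0.9,-0.64,0,0,0,0],[-1,0.9,-0.64,0,0,0,0],[-1,0.9,-0.64,0,0,0,0],[-1,0.9,-0.64,0,0,0,0],[-1,0.9,-0.64,0,0,0,0]]' >/dev/null
$H '[[-1,0.9,-0.64,0,0,0,0],[-1,0.9,-0.64,0,0,0,0],[-1,0.9,-0.64,0,0,0,0],[-1,0.9,-0.64,0,0,0,0],[-1,0.9,-0.64,0,0,0,0]]' >/dev/null
$H '[[-1,0,0,0.8,0,0,0],[-1,0,0,0.8,0,0,0],[-1,0,0,0.2,0,0,0],[-1,0,0,0,0,0,0]]'
python3 -c "
from h import *
go(*G['white'],.017);wr('white',.06,'w4')" | head -1
```

```text
clock: 20.5
tool_pos: [0.6616, -0.1321, 0.2159]
orientation: [179.9, -0.0, -85.8]
force: [0.3, 0.1, 0.3]
opening: 0.039
gripper_force: 30.0
t 20.50 tip [ 661.6 -132.1   37.9] shift [ 0.04 -0.05  0.83] turn [ 0.01 -0.   -0.01] open 39.0
```

View pics/w4.png

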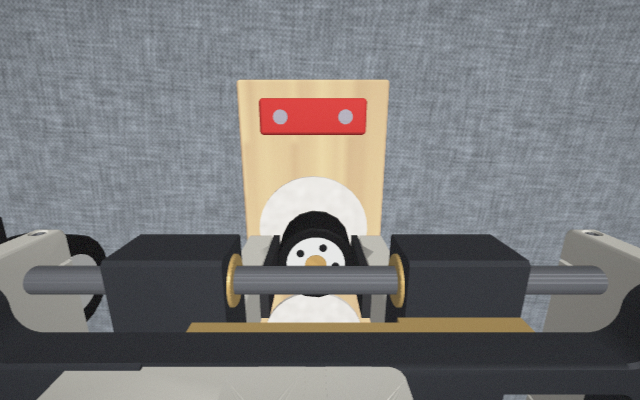

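The white wheel is upright in the grip, hub at px (315,264), which means it is held about 9 mm low. The white mark and the red block lie ahead. Lower in steps.

```bash
H="python3 -m handwheel"
$H '[[-1,0.04,-0.05,0.3,0,0,0],[-1,0,0,0,0,0,0]]'
$H '[[-1,0,0,0.08,0,0,0],[-1,0,0,0,0,0,0]]' | grep -E 'pos|force:'
$H '[[-1,0,0,0.05,0,0,0],[-1,0,0,0,0,0,0]]' | grep -E 'pos|force:'
```

```text
clock: 20.8
tool_pos: [0.6629, -0.1331, 0.2089]
orientation: [180.0, 0.0, -85.9]
force: [-0.2, -0.2, -0.4]
opening: 0.0395
gripper_force: 30.0
tool_pos: [0.663, -0.1331, 0.2072]
force: [-0.0, 0.4, -0.1]
gripper_force: 30.0
tool_pos: [0.663, -0.1331, 0.2059]
force: [-0.4, 0.5, -0.5]
gripper_force: 30.0
```

```bash
H="python3 -m handwheel"
$H '[[-1,0,0,0.05,0,0,0],[-1,0,0,0,0,0,0]]' | grep -E 'pos|force:'
$H '[[-1,0,0,0.05,0,0,0],[-1,0,0,0,0,0,0]]' | grep -E 'pos|force:'
python3 -c "
from h import *
wr('white',.06,'w5')" | head -0
```

```text
tool_pos: [0.663, -0.1331, 0.2045]
force: [0.0, 1.1, -1.2]
gripper_force: 30.0
tool_pos: [0.663, -0.1331, 0.2033]
force: [0.2, -0.1, -0.6]
gripper_force: 30.0Exception ignored on flushing sys.stdout:
BrokenPipeError: [Errno 32] Broken pipe
```

```bash
H="python3 -m handwheel"
$H '[[-1,0,0,0.05,0,0,0],[-1,0,0,0,0,0,0]]' | grep -E 'pos|force:'
$H '[[-1,0,0,0.05,0,0,0],[-1,0,0,0,0,0,0]]' | grep -E 'pos|force:'
```

```text
tool_pos: [0.663, -0.1331, 0.202]
force: [0.3, 0.4, 0.3]
gripper_force: 30.0
tool_pos: [0.663, -0.1331, 0.2008]
force: [0.9, -0.4, -1.3]
gripper_force: 30.0
```

```bash
H="python3 -m handwheel"
$H '[[-1,0,0,0.05,0,0,0],[-1,0,0,0,0,0,0]]' | grep -E 'pos|force:'

```

```text
tool_pos: [0.6631, -0.1331, 0.2]
force: [-0.8, -0.2, 4.0]
gripper_force: 30.0
```

Contact at 4 N. Release.

```bash
H="python3 -m handwheel"
$H '[[1,0,0,-0.02,0,0,0],[1,0,0,0,0,0,0],[1,0,0,0,0,0,0],[1,0,0,0,0,0,0],[1,0,0,-1,0,0,0]]'
$H '[[1,0,0,-1,0,0,0],[1,0,0,-1,0,0,0],[1,0,0,0,0,0,0]]'
python3 -c "
from h import *
go(.4363,.2355,.09);wr('white',.039,'w6')"
```

```text
clock: 23.22
tool_pos: [0.6622, -0.1331, 0.2232]
orientation: [179.8, 0.0, -85.9]
force: [-0.5, 0.6, 0.5]
opening: 0.0834
gripper_force: 0.0
clock: 23.6
tool_pos: [0.6638, -0.1331, 0.2777]
orientation: [-179.8, -0.0, -85.8]
force: [0.5, -0.5, 0.1]
opening: 0.088
gripper_force: 0.0
t 23.60 tip [ 663.8 -133.1   99.7] shift [-15.37   8.01   0.35] turn [-0.04 -0.   -0.01] open 88.0
white centre [727.4  31.2] size [339.5  60.3] px [ 39 367] [411 399]
white centre [655.2 -54.6] size [59.8 28. ] px [281 295] [354 322]
white centre [658.4 -96.3] size [40.4 11.3] px [292 254] [343 265]
white centre [752.1 -99.1] size [41.4 30.5] px [173 231] [225 264]
white centre [ 434.4 -131.2] size [52.9 25.7] px [580 222] [639 257]
white centre [ 512.4 -160.9] size [26.3 23.3] px [506 178] [540 209]
white centre [ 884.9 -115.5] size [48.6 65.6] px [  0 178] [ 57 257]
white centre [ 661.8 -142.5] size [61.5 61.8] px [277 163] [359 242]
white centre [ 788.4 -167.2] size [28.3 18.4] px [126 147] [164 170]
white centre [ 727.3 -162.8] size [39.6 74. ] px [199 118] [254 219]
white centre [ 771.  -195.7] size [33.9 32.4] px [141  93] [192 143]
white centre [ 579.  -167.5] size [ 97.2 131.9] px [369  89] [503 264]
white centre [ 581.5 -235.6] size [23.4 20.1] px [430  62] [463  95]
```

View pics/w6.png

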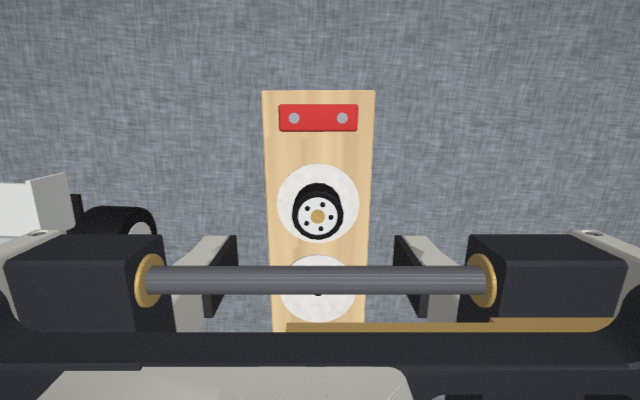

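White sits centred on its mark beside the red block: hub px (317,216), mark px (318,203). Now yellow.

```bash
H="python3 -m handwheel"
$H '[[1,-0.96,0.5,0,0,0,0],[1,-0.96,0.5,0,0,0,0],[1,-0.96,0.5,0,0,0,0],[1,-0.96,0.5,0,0,0,0],[1,-0.96,0.5,0,0,0,0]]' >/dev/null
$H '[[1,-0.96,0.5,0,0,0,0],[1,-0.96,0.5,0,0,0,0],[1,-0.96,0.5,0,0,0,0],[1,-0.96,0.5,0,0,0,0],[1,-0.96,0.5,0,0,0,0]]' >/dev/null
$H '[[1,-0.96,0.5,0,0,0,0],[1,-0.96,0.5,0,0,0,0],[1,-0.96,0.5,0,0,0,0],[1,-0.96,0.5,0,0,0,0],[1,-0.96,0.5,0,0,0,0]]' >/dev/null
$H '[[1,-0.96,0.5,0,0,0,0],[1,0,0,0,0,0,0],[1,0,0,0,0,0,0]]'
python3 -c "
from h import *
go(.4361,.2357,.008); wr('yellow',.03)
s=snapshot('wrist');print(s['color'].shape)"
```

```text
clock: 25.9
tool_pos: [0.4356, 0.2352, 0.2746]
orientation: [179.9, -0.0, -85.8]
force: [0.4, -0.7, -0.3]
opening: 0.0877
gripper_force: 0.0
t 25.90 tip [435.6 235.2  96.6] shift [-0.02 -0.02  3.54] turn [ 0.01 -0.01 -0.01] open 87.7
yellow centre [434.6 236.7] size [35.4 34.8] px [291 194] [336 236]
(400, 640, 3)
```

```bash
H="python3 -m handwheel"
$H '[[1,-0.03,0,0.88,0,0,0],[1,0,0,0.88,0,0,0],[1,0,0,0.88,0,0,0],[1,0,0,0.88,0,0,0],[1,0,0,0,0,0,0]]'
$H '[[-1,0,0,0,0,0,0],[-1,0,0,0,0,0,0],[-1,0,0,0,0,0,0],[-1,0,0,0,0,0,0],[-1,0,0,0,0,0,0]]'
$H '[[-1,0,0,0,0,0,0],[-1,0,0,0,0,0,0]]'
$H '[[-1,0,0,-0.8,0,0,0],[-1,0,0,-0.8,0,0,0],[-1,0,0,-0.8,0,0,0],[-1,0,0,-0.6,0,0,0],[-1,0,0,0,0,0,0]]'
python3 -c "
from h import *
go(*G['yellow'],.08)"
```

```text
clock: 26.62
tool_pos: [0.4356, 0.2351, 0.1858]
orientation: [179.9, -0.1, -85.9]
force: [0.1, 0.1, -0.2]
opening: 0.0877
gripper_force: 0.0
clock: 27.25
tool_pos: [0.4358, 0.2363, 0.1874]
orientation: [-180.0, 0.0, -85.8]
force: [-0.8, 0.2, 2.2]
opening: 0.0462
gripper_force: 30.0
clock: 27.5
tool_pos: [0.4358, 0.2363, 0.1874]
orientation: [-180.0, 0.0, -85.8]
force: [-2.5, 0.3, 6.2]
opening: 0.0464
gripper_force: 30.0
clock: 28.12
tool_pos: [0.436, 0.2364, 0.2629]
orientation: [-179.9, 0.1, -85.9]
force: [-0.6, -0.1, -0.4]
opening: 0.0461
gripper_force: 30.0
t 28.12 tip [436.  236.4  84.9] shift [12.12 -7.99  0.19] turn [-0.01  0.01 -0.01] open 46.1
```

```bash
H="python3 -m handwheel"
$H '[[-1,0.93,-0.62,0,0,0,0],[-1,0.93,-0.62,0,0,0,0],[-1,0.93,-0.62,0,0,0,0],[-1,0.93,-0.62,0,0,0,0],[-1,0.93,-0.62,0,0,0,0]]' >/dev/null
$H '[[-1,0.93,-0.62,0,0,0,0],[-1,0.93,-0.62,0,0,0,0],[-1,0.93,-0.62,0,0,0,0],[-1,0.93,-0.62,0,0,0,0],[-1,0.93,-0.62,0,0,0,0]]' >/dev/null
$H '[[-1,0.93,-0.62,0,0,0,0],[-1,0.93,-0.62,0,0,0,0],[-1,0.93,-0.62,0,0,0,0],[-1,0,0,0,0,0,0],[-1,0,0,0,0,0,0]]'
python3 -c "
from h import *
go(*G['yellow'],.019)"
```

```text
clock: 30.0
tool_pos: [0.6581, -0.0506, 0.2609]
orientation: [179.9, 0.0, -85.9]
force: [-0.7, 0.6, -1.0]
opening: 0.0464
gripper_force: 30.0
t 30.00 tip [658.1 -50.6  82.9] shift [0.02 0.04 2.56] turn [ 0.02  0.   -0.01] open 46.4
```

```bash
H="python3 -m handwheel"
$H '[[-1,0.03,0.05,0.8,0,0,0],[-1,0,0,0.8,0,0,0],[-1,0,0,0.8,0,0,0],[-1,0,0,0.17,0,0,0],[-1,0,0,0,0,0,0]]'
$H '[[1,0,0,0,0,0,0],[1,0,0,0,0,0,0],[1,0,0,0,0,0,0],[1,0,0,0,0,0,0],[1,0,0,-1,0,0,0]]'
$H '[[1,0,0,-1,0,0,0],[1,0,0,-1,0,0,0],[1,0,0,0,0,0,0]]'
python3 -c "
from h import *
go(.45,-.0513,.2);wr('yellow',.039)"
$H '[[1,0,1,-1,0,0,0],[1,0,1,-1,0,0,0],[1,0,1,-1,0,0,0],[1,0,1,-1,0,0,0],[1,0,1,0,0,0,0]]' >/dev/null
$H '[[1,0,1,0,0,0,0],[1,0,1,0,0,0,0],[1,0,1,0,0,0,0],[1,0,1,0,0,0,0],[1,0,0,0,0,0,0]]'
python3 -c "
from h import *
s=snapshot('top');cv2.imwrite('pics/t2.png',cv2.resize(s['color'][125:260,190:460,::-1],None,fx=2.9,fy=2.9,interpolation=2))"
```

```text
clock: 30.62
tool_pos: [0.6574, -0.051, 0.1982]
orientation: [-180.0, -0.0, -85.8]
force: [-0.4, 0.7, 0.8]
opening: 0.0463
gripper_force: 30.0
clock: 31.25
tool_pos: [0.6565, -0.0517, 0.2212]
orientation: [179.8, -0.0, -85.9]
force: [-0.5, 1.3, 0.5]
opening: 0.0864
gripper_force: 0.0
clock: 31.62
tool_pos: [0.6582, -0.0515, 0.2754]
orientation: [-179.8, 0.0, -85.8]
force: [-0.7, -0.2, 0.1]
opening: 0.0877
gripper_force: 0.0
t 31.62 tip [658.2 -51.5  97.4] shift [-0.61  8.29 -4.14] turn [-0.04  0.   -0.01] open 87.7
yellow centre [656.1 -50.9] size [35.6 35.1] px [293 195] [340 239]
clock: 32.92
tool_pos: [0.4314, -0.068, 0.3724]
orientation: [180.0, 0.0, -85.9]
force: [0.4, 0.8, 1.0]
opening: 0.088
gripper_force: 0.0
```

View pics/t2.png

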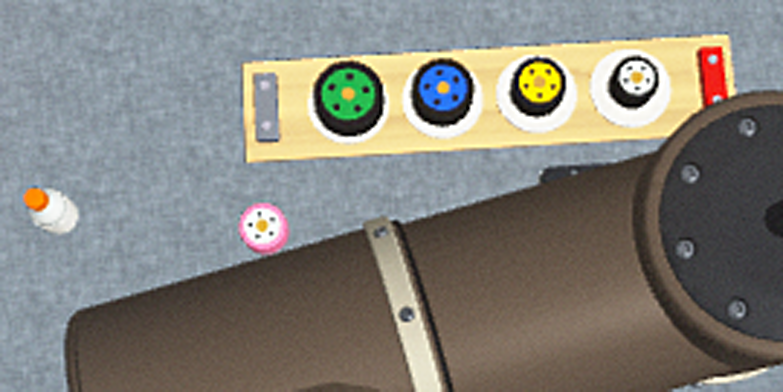

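The top view shows all four in order (green, blue, yellow, white towards red), flat, with the glue and the pink wheel where they were. Now a numerical check against the marks, both measured in the same cameras.

```bash
python3 - <<'E'
from h import *
G0={"top":dict(white=(662.9,-132.6),yellow=(656.8,-51),blue=(650.8,30.6),green=(644.8,112.2)),"scene":dict(white=(663,-133.7),yellow=(657,-51.9),blue=(650.9,29.8),green=(644.7,111.3))}
F["white"]=lambda h:(h[...,2]>110)&(h[...,1]<60)
for n in G0:
    s=snapshot(n)
    for k,(x,y) in G0[n].items():
        q=s["R"]@[x/1e3,y/1e3,.039]+s["t"]; u=q[0]/q[2]*s["fx"]+s["cx"]; v=q[1]/q[2]*s["fy"]+s["cy"]
        c,a=cen(s["color"],round(u),round(v),8 if k=="white" else 12,F[k])
        print(n,k,a,np.round(ray(s,*c,.039)[:2]*1e3-[x,y],1))
E
```

```text
top white 139.5 [ 0.9 -2.7]
top yellow 147.5 [1.7 0.2]
top blue 200.5 [1.7 0.9]
top green 246.0 [ 1.6 -0.9]
scene white 119.5 [-1.  -1.4]
scene yellow 182.5 [-0.4 -0.3]
scene blue 255.5 [-0.  -0.2]
scene green 320.0 [-0.4 -1.2]
```

All four are within about 2 mm of their marks, so I'm handing in.

```bash
python3 -c "
from plant import *
print(close_job())"
```

```text
the job is handed in; nothing more can be done
None
```

The four wheels lie flat, rim disc up, in order of diameter (white, yellow, blue, green) from the red block, each within about 2 mm of its mark (white's top-view reading was 2.7 mm, probably skewed by the mark behind it); the glue bottle and pink look-alike were not touched, and the job was handed in at about 33 s.

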